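# Teach a vial transfer by pointing

### The arm

A 6-joint arm with a two-finger parallel gripper is mounted at the origin on the work surface. World frame = base frame: x ahead of the robot, y to its left, z up, the work surface at z = 0. Lengths are in m, angles in rad, forces in N, time in s.
With the tool pointing down it reaches from about 0.35 to 1 m from the base axis. Payload 7.1 kg.
Tool frame: the origin (TCP) lies between the finger pads, 19 mm behind the fingertips; this is the grasp point; z points along the fingers, y is the line along which they close (so a half turn about z gives the same grasp; the last joint's range is limited). The gripper opens to 85 mm and grips with 20 to 120 N. Pads are 22 mm wide; open, the fingers measure 114 mm over their backs; the gripper's body (76 mm by 85 mm) begins 54 mm behind the grasp point. The pads swing forward as they close: fully open they stand 13 mm farther back than shut.
Start: joints at [-1.13, 0.423, 1.63, -0, 1.089, -0.019], TCP at [0.277, -0.56, 0.25] pointing down, gripper open.
Joint ranges: [-3, 3], [-0.9, 2.11], [0.09, 2.58], [-1.31, 4.45], [0.11, 2.69], [-2.54, 2.54]. Speed limits (rad/s): [2.39, 2.39, 3.01, 3.14, 3.14, 3.14].

### API

Orientations are given as [roll, pitch, yaw] about the fixed x, y, z axes, in that order (R = Rz(yaw) Ry(pitch) Rx(roll)).
In Python, from rig import sensors, vision, order gives the robot as it stands.
- The arm moves only by the tool move_arm, never from a script. Its argument "series" is a list of rows, each a list of 6 numbers: the shift along the tool's x, y, z scaled (see below), then the turn, a rotation vector about the tool's x, y, z scaled (see below). In form: [[x, y, z, ax, ay, az], ...]. A call has 1 to 20 rows; each row is the pose to reach, as a shift and turn from the pose commanded when the call began, along the tool's axes at that moment, turning the shorter way round; what a row does not reach only later rows make up. The controller multiplies each number of a shift by 0.2 m and each number of a turn by 180 degrees. A row lasts 1/10 s, in which the tool goes at most 50 mm and 8.59 degrees, less where a joint would pass 70% of its speed; a pose out of reach is approached as far as the arm can. A call with a number of a shift or a turn outside -1 to 1 is refused whole. A call with a gripper value outside its range is refused whole. "gripper" is the opening, from -1 (shut) to 1 (fully open), set as the call begins (left out, the last holds). The fingers move at their own pace and stop on an object; "newtons" is the grip in N (left out, the last holds). Time passes only in rows, so rows that repeat a pose let the fingers close. It gives the time, the measured TCP pose, the force, the opening and the grip force at its end, in the units of the state.
- sensors.get_state(): the state, without advancing time (a new reading comes with each control period).
- vision.grab_frame(name): name is "scene" or "top"; returns a dict with "frame" (400x640x3 uint8, red, green, blue), "z_map" (400x640 float32, m along the optical axis (not along the pixel's ray), 0 where there is no reading), "K" (3x3 intrinsics, pixels), "R" (3x3) and "t" (3): a world point X has camera coordinates R X + t. Camera axes: x right, y down, z forward; pixel columns grow to the right and rows downward; lengths in m; the calibration is good to about 2 mm. A picture is of the moment at which its call begins.
- order.sign_off(): hands the job in; it is judged then, once.
The state is a dict: "time": time; "q": joint angles; "joint_vel": joint speeds; "joint_torque": joint torques, N m; "ee_pos": TCP position; "tcp_rot": TCP orientation; "wrist_force": force on the tool from outside, world axes, zero at the start; "ft_torque": the same for the moment, N m; "gripper_width": opening from 0.0 (shut) to 1.0 (fully open); "finger_force": force on a finger pad.
Only numpy, scipy, OpenCV 4.12 (cv2) and the standard library are available. Lean on these libraries where they do the work, as an engineer would, in place of code of your own. Each camera call takes 0.05 s, during which the arm holds its last target. There are 200 camera calls.

### The job

Teach the sampler a vial transfer: point at the one tall vial among the short ones in the low rack, with the fingertips two or three centimetres above its cap, and stay there for two seconds; then point in the same way, for two seconds, just above the one free place in the higher rack. Last, press the larger button on the keypad right down and let it go, then draw clear. Only point: touch no vial or rack, pick nothing up, leave the smaller button alone and everything else where it stands.

Things in the scene. Friction and masses are not known exactly. Their poses are not given: they have to be found in the camera images.
- low_rack: Lower, oblong grey plastic vial rack, fixed to the table, 100 x 148 x 30 mm high; origin at the centre of its underside, z up. Six holes 24.5 mm wide, 26 mm deep, in 2 rows of 3, 48 mm apart both ways; it holds three short vials, the tall vial and two empty holes, in any arrangement.
- tall_rack: Higher, square grey plastic vial rack, fixed to the table, 110 x 110 x 50 mm high; origin at the centre of its underside. Four holes 24.5 mm wide, 46 mm deep, in a square, 56 mm apart; three hold tall vials whose caps stand 29 mm above the rack's top, one is free. The two racks may change sides.
- tall_vial: The vial to point at first: loose clear glass vial half filled white, 22.5 mm diameter, with a 20.6 mm wide, 10 mm high aluminium crimp cap, 75 mm tall, the only tall one in the low rack; its cap stands 29 mm above those of the short vials. Origin at the centre of its underside, z up.
- tall_vial_cap (a point): Centre of the top of the tall vial's cap (about 79 mm above the table).
- free_place: Empty hole of the tall rack, the place to point at second; origin at the centre of the hole's floor, 4 mm above the table.
- free_place_mouth (a point): Centre of the mouth of that free hole, level with the rack's top (50 mm above the table).
- keypad: White keypad box, fixed to the table, 75 x 135 x 25 mm high, between the racks, with two grey round buttons in steel housings 68 mm apart along its y, either one on either side. Origin at the centre of its underside.
- enter (a joint): Travel of the LARGER button (32 mm diameter), in m: 0 up, 0.006 fully down. Sprung, vertical: about 5 N takes it fully down; it comes up again when let go. Does not latch.
- enter_top (a point): Centre of the top of the larger button, which moves down with it.
- cancel (a joint): Travel of the SMALLER button (18 mm diameter), in m: 0 up, 0.006 fully down; sprung likewise. Not to be pressed.
- cancel_top (a point): Centre of the top of the smaller button.
- short_vial1: Loose clear glass vial half filled white, 22.5 mm diameter, with a 20.6 mm wide, 10 mm high aluminium crimp cap, 46 mm tall, standing in the low rack; origin at the centre of its underside. Not to be touched.
- short_vial2: Loose clear glass vial half filled white, 22.5 mm diameter, with a 20.6 mm wide, 10 mm high aluminium crimp cap, 46 mm tall, standing in the low rack; origin at the centre of its underside. Not to be touched.
- short_vial3: Loose clear glass vial half filled white, 22.5 mm diameter, with a 20.6 mm wide, 10 mm high aluminium crimp cap, 46 mm tall, standing in the low rack; origin at the centre of its underside. Not to be touched.
- racked_vial1: Loose clear glass vial half filled white, 22.5 mm diameter, with a 20.6 mm wide, 10 mm high aluminium crimp cap, 75 mm tall, standing in the tall rack; origin at the centre of its underside. Not to be touched.
- racked_vial2: Loose clear glass vial half filled white, 22.5 mm diameter, with a 20.6 mm wide, 10 mm high aluminium crimp cap, 75 mm tall, standing in the tall rack; origin at the centre of its underside. Not to be touched.
- racked_vial3: Loose clear glass vial half filled white, 22.5 mm diameter, with a 20.6 mm wide, 10 mm high aluminium crimp cap, 75 mm tall, standing in the tall rack; origin at the centre of its underside. Not to be touched.
- parts_case: Bystander: loose flat translucent parts case, 110 x 160 x 36 mm high, on the outer side of one rack; origin at the centre of its underside.
- rinse_bottle: Bystander: loose white plastic bottle, 84 mm diameter, 160 mm tall, on the outer side of the other rack; origin at the centre of its underside.
- wrench: Bystander: loose steel wrench, 150 mm long, lying flat beyond the keypad, across its far side; origin on its underside near its middle, x along its length.
Mind the look-alikes: they are no part of the job. Leave any red look-alike of the tall_vial alone.

How it is judged:
By the outcome, as a careful person would: the job done as asked, in the order asked, and still so for the second after the job is handed in, with the robot touching nothing.
It also fails if it takes over 54 s, if anything falls off the work surface, if the arm or the gripper's body presses on something with over 40 N, if the wrist force passes 120 N, or if a joint passes its speed limit or range.

## Working session

There is one attempt and no reset: what is moved stays moved. The work goes in short steps, Python scripts to look and compute and a tool call to move; the robot and the scene stay as the last step left them, time stands still between calls to the robot, and variables do not carry over. Pictures are saved under pics/ and viewed, at most 10 in all, crops included, and the job is handed in when it is done.

Besides the shell and the picture viewer there is one more tool, called after "Emit:" by a JSON object that holds its "fn" and its "kwargs", one argument or row to a line. move_arm: Moves the arm, as the interface text tells. Its arguments: {"type":"object","properties":{"series":{"type":"array"},"gripper":{"type":"number"},"newtons":{"type":"number"}},"required":["series"]}

```bash
mkdir -p pics
cat > h.py <<'E'
import numpy as np, cv2
from rig import sensors, vision, order
def save(n,f,box=None,s=1):
    im=f["frame"][:,:,::-1]
    if box: im=im[box[1]:box[3],box[0]:box[2]]
    cv2.imwrite("pics/"+n,cv2.resize(im,None,fx=s,fy=s,interpolation=cv2.INTER_CUBIC))
def ray(f,u,v,z):
    d=f["R"].T@np.linalg.inv(f["K"])@np.array([u,v,1.]); c=-f["R"].T@f["t"]
    return c+d*(z-c[2])/d[2]
def cloud(f):
    v,u=np.mgrid[:400,:640]; z=f["z_map"]
    p=np.stack([u*z,v*z,z],-1)@np.linalg.inv(f["K"]).T
    w=(p-f["t"])@f["R"]; w[z==0]=np.nan
    return w
E
python3 - <<'E'
from h import *
import pickle
F={n:vision.grab_frame(n) for n in("top","scene")}
pickle.dump(F,open("f0.pkl","wb"))
for n,f in F.items(): save(n+"0.png",f,s=1.25); print(n,-f["R"].T@f["t"],f["K"][0,0],f["R"][2])
s=sensors.get_state();print(s["time"],s["ee_pos"],s["tcp_rot"],s["gripper_width"])
E
```

```text
top [4.52740030e-01 4.85174216e-04 1.24410587e+00] 476.0174437936447 [ 0.11812429 -0.0017042  -0.99299736]
scene [ 1.2589889  -0.75096521  0.91138396] 511.04076621855165 [-0.51542535  0.57329008 -0.63692637]
0.1 [ 0.27718665 -0.5596698   0.24932511] [-3.14024339e+00  3.02573551e-06  4.59824755e-01] 0.9991323853721316
```

View pics/top0.png

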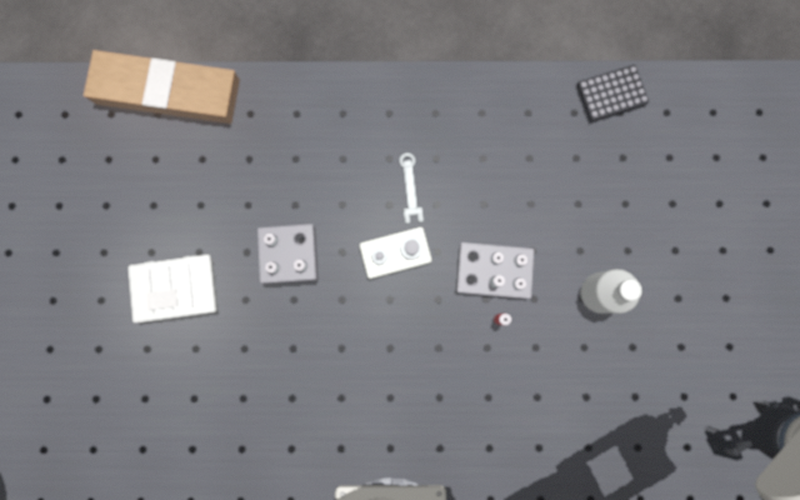

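View pics/scene0.png

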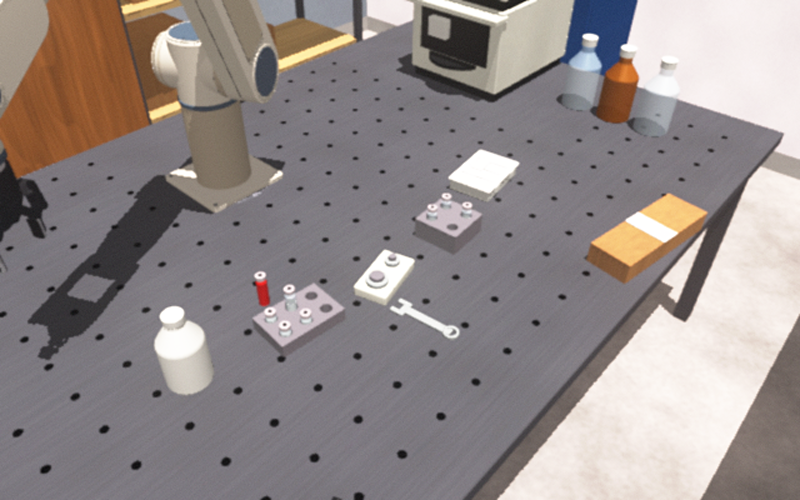

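The top view shows the low rack at (495,270), the tall rack at (287,253), the keypad at (395,252) and the bottle at (612,290). In the scene view the tall vial appears to be at (289,292), and the red look-alike stands outside the rack at (262,288).

Candidates in the top view (in its 1.25x pixels): low-rack caps at (498,258), (522,260), (499,281) and (520,284), and the red one at (504,320). The tall vial should be (499,281), at the near row's middle. I'll check that by height and a crop.

Run:
```python
from h import *
import pickle
F=pickle.load(open("f0.pkl","rb"));f=F["top"];W=cloud(f)
save("crop_scene.png",F["scene"],(190,130,410,290),3.6)
save("crop_top.png",f,(195,165,440,270),3.2)
# cap heights from depth and two-view check
caps={"a":(498,258),"b":(522,260),"c":(499,281),"d":(520,284),"red":(504,320),"r1":(269,239),"r2":(270,268),"r3":(299,265),"free":(300,238),"big":(411,247),"small":(379,257)}
for k,(u,v) in caps.items():
    u,v=round(u/1.25),round(v/1.25); z=W[v-4:v+5,u-4:u+5]; m=np.nanmax(z[...,2])
    print(k,"zmax %.3f"%m,"med top",np.nanmedian(z[z[...,2]>m-.006],0).round(4))
g=cv2.cvtColor(f["frame"],cv2.COLOR_RGB2HSV)
# rack outlines by height
for n,(x0,y0,x1,y1),h in(("low",(355,185,440,250),.03),("tall",(198,172,262,235),.05),("keypad",(280,175,355,228),.025)):
    P=W[y0:y1,x0:x1].reshape(-1,3); P=P[(abs(P[:,2]-h)<.007)]
    r=cv2.minAreaRect(P[:,:2].astype(np.float32)*1000); print(n,r,len(P),P[:,2].mean())
S=F["scene"];print("scene tall cap",ray(S,289/1.25,288/1.25,.079),"top",ray(f,499/1.25,281/1.25,.079),ray(f,499/1.25,281/1.25,.05))
```

```text
a zmax 0.056 med top [ 0.5658 -0.2201  0.0515]
b zmax 0.057 med top [ 0.5604 -0.2655  0.0529]
c zmax 0.085 med top [ 0.5165 -0.214   0.081 ]
d zmax 0.058 med top [ 0.5103 -0.2629  0.0535]
red zmax 0.080 med top [ 0.4412 -0.2252  0.0764]
r1 zmax 0.086 med top [0.5986 0.2372 0.0811]
r2 zmax 0.084 med top [0.5443 0.2338 0.0809]
r3 zmax 0.087 med top [0.5466 0.175  0.0815]
free zmax 0.053 med top [0.6127 0.1727 0.0508]
big zmax 0.052 med top [ 0.5843 -0.0443  0.0483]
small zmax 0.052 med top [0.5691 0.0187 0.0482]
low ((540.90966796875, -217.6190643310547), (148.5834197998047, 100.25929260253906), 84.83297729492188) 1866 0.030921979085665553
tall ((574.6409301757812, 206.63998413085938), (110.42860412597656, 110.93389129638672), 3.9948880672454834) 1632 0.05079686803196624
keypad ((578.4678955078125, -13.175994873046875), (75.28166961669922, 135.08743286132812), 14.791340827941895) 1096 0.02566308899946421
scene tall cap [ 0.51289779 -0.2152114   0.079     ] top [ 0.51453901 -0.21463137  0.079     ] [ 0.51607722 -0.21998571  0.05      ]
```

View pics/crop_scene.png

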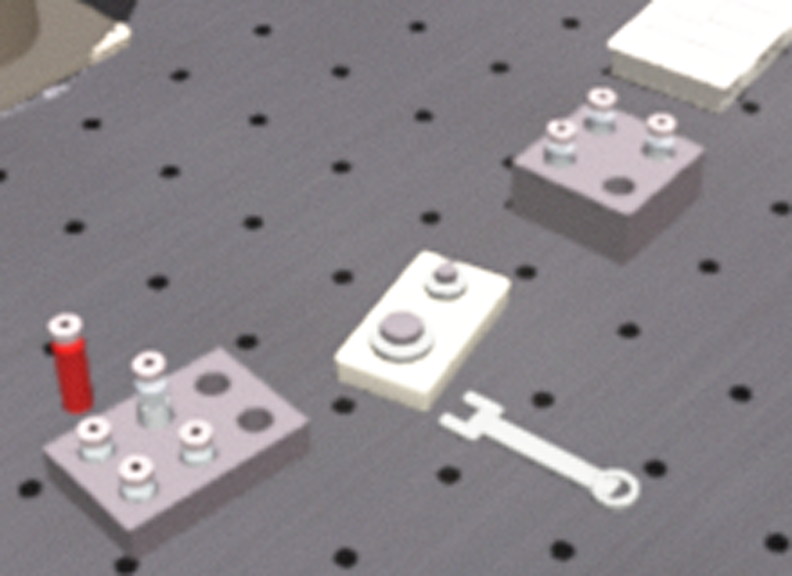

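View pics/crop_top.png

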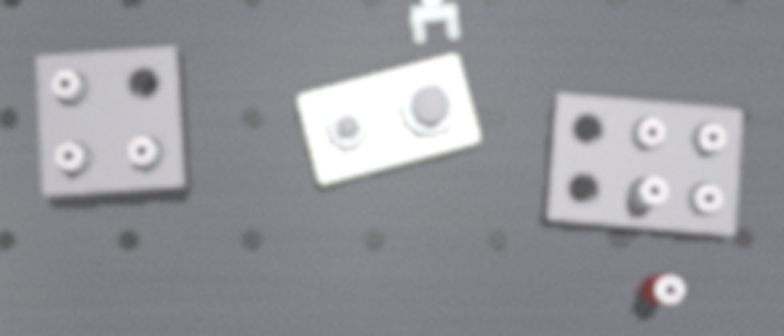

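The crops confirm the choice. The tall vial is the near-row middle one: (150,365) in the scene crop, (654,190) in the top crop, cap at about 0.08 m, the only tall one in the low rack. The free hole is at (143,82) in the top crop and the larger button at (430,105). I'll shut the gripper and go halfway at a safe height, squaring the tool's yaw as it moves.

Emit:
{"fn": "move_arm", "kwargs": {
  "series": [
    [0.09,-0.05,0,0,0,0.015],
    [0.27,-0.15,0,0,0,0.044],
    [0.46,-0.255,0,0,0,0.073],
    [0.64,-0.356,0,0,0,0.102],
    [0.82,-0.458,0,0,0,0.132],
    [0.915,-0.509,0,0,0,0.1464],
    [0.915,-0.509,0,0,0,0.1464],
    [0.915,-0.509,0,0,0,0.1464]
  ],
  "gripper": -1
}}

```text
time: 0.9
ee_pos: [0.3963, -0.3875, 0.2499]
tcp_rot: [3.141, 0.0, 0.002]
wrist_force: [-0.2, -0.3, 0.1]
gripper_width: -0.001
finger_force: 0.0
```

```bash
cat >> h.py <<'E'
from scipy.spatial.transform import Rotation as Ro
def go(*targets):
    s=sensors.get_state(); R=Ro.from_euler("xyz",s["tcp_rot"])
    print("t",round(s["time"],2),"pos",np.round(s["ee_pos"],4),"rot",np.round(s["tcp_rot"],4),"F",np.round(s["wrist_force"],1),"w",round(float(s["gripper_width"]),3))
    for t in targets: print(t,"->",(R.inv().apply(np.array(t)-s["ee_pos"])/.2).round(4))
E
python3 - <<'E'
from h import *
import pickle
F=pickle.load(open("f0.pkl","rb"));f=F["top"];W=cloud(f)
print("free ray",ray(f,300/1.25,238/1.25,.05),"crop",ray(f,195+143/3.2,165+82/3.2,.05))
g=cv2.cvtColor(f["frame"],cv2.COLOR_RGB2GRAY)
def blob(x0,y0,x1,y1,m):
    n,l,st,c=cv2.connectedComponentsWithStats(m[y0:y1,x0:x1].astype(np.uint8)); i=1+st[1:,4].argmax(); return c[i]+[x0,y0],st[i,4],(l==i)
c,a,m=blob(190+38,170+8,252,205,g<75); print("hole",c,a,ray(f,*c,.05))
for n,b in(("big",(317,185,342,212)),("small",(296,197,312,214))):
    c,a,m=blob(*b,g<195); P=W[b[1]:b[3],b[0]:b[2]]; z=np.nanmedian(P[m][:,2]); print(n,c,a,z,np.nanpercentile(P[m][:,2],[10,90]),ray(f,*c,.046))
go((.515,-.215,.25),(.515,-.215,.123))
E
```

```text
free ray [0.60390995 0.18046044 0.05      ] crop [0.60333846 0.18124131 0.05      ]Traceback (most recent call last):
  File "<stdin>", line 8, in <module>
  File "<stdin>", line 7, in blob
ValueError: attempt to get argmax of an empty sequence
```

Emit:
{"fn": "move_arm", "kwargs": {
  "series": [
    [0.06,-0.09,0,0,0,0],
    [0.18,-0.26,0,0,0,0],
    [0.32,-0.46,0,0,0,0],
    [0.46,-0.66,0,0,0,0],
    [0.56,-0.82,0,0,0,0],
    [0.594,-0.863,0,0,0,0],
    [0.594,-0.863,0,0,0,0],
    [0.594,-0.863,0,0,0,0]
  ]
}}

```text
time: 1.7
ee_pos: [0.5144, -0.2164, 0.2498]
tcp_rot: [3.141, 0.001, -0.001]
wrist_force: [0.1, -1.2, -0.2]
gripper_width: -0.004
finger_force: 0.0
```

Run:
```python
from h import *
import pickle
F=pickle.load(open("f0.pkl","rb"));f=F["top"];W=cloud(f)
g=cv2.cvtColor(f["frame"],cv2.COLOR_RGB2GRAY)
for n,b in(("big",(319,187,340,209)),("small",(297,199,310,213))):
    q=g[b[1]:b[3],b[0]:b[2]]; t,m=cv2.threshold(q,0,255,cv2.THRESH_BINARY_INV|cv2.THRESH_OTSU)
    k,l,st,c=cv2.connectedComponentsWithStats(m); i=1+st[1:,4].argmax(); P=W[b[1]:b[3],b[0]:b[2]][l==i]
    print(n,t,c[i]+b[:2],st[i,4],np.nanpercentile(P[:,2],[10,50,90]),ray(f,*(c[i]+b[:2]),.046),np.nanmedian(P,0))
go((.515,-.215,.123))
s=vision.grab_frame("scene");p=sensors.get_state()["ee_pos"];V=cloud(s)
m=np.linalg.norm(V[...,:2]-p[:2],axis=-1)<.04
zz=V[m][:,2]; zz=zz[(zz>.12)]; print("lowest tool points rel TCP",np.sort(zz)[[0,5,15,30]]-p[2])
uv=s["K"]@(s["R"]@(p-[0,0,.019])+s["t"]); u,v=(uv[:2]/uv[2]).astype(int);print(u,v)
save("tip.png",s,(u-60,v-60,u+60,v+90),4)
```

```text
big 230.0 [328.84166667 198.075     ] 120 [0.04157575 0.04761551 0.0502634 ] [ 0.58432631 -0.04414829  0.046     ] [ 0.58431374 -0.04453961  0.04761551]
small 228.0 [302.92307692 204.56410256] 39 [0.03993358 0.04724242 0.04921493] [0.56797265 0.02148145 0.046     ] [0.567454   0.02130035 0.04724242]
t 1.7 pos [ 0.5144 -0.2164  0.2498] rot [ 3.1412e+00  6.0000e-04 -6.0000e-04] F [ 0.1 -1.2 -0.2] w -0.004
(0.515, -0.215, 0.123) -> [ 0.0035 -0.0072  0.6341]
lowest tool points rel TCP [-0.01876915 -0.01427783 -0.01088778 -0.00706791]
224 180
```

View pics/tip.png

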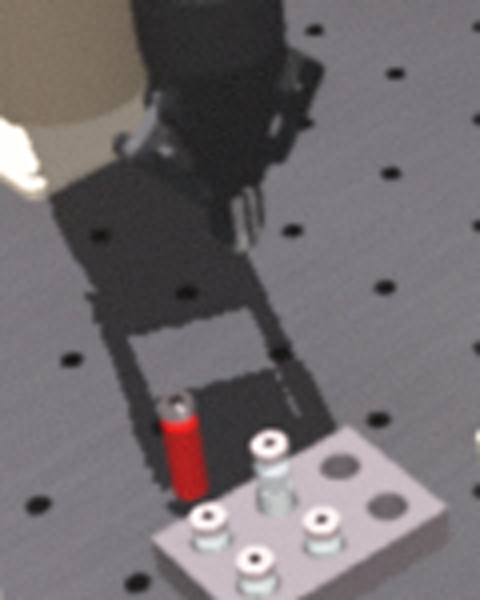

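The picture shows the shut fingertips at about (240,240), hanging above the tall vial's cap at (268,440). Depth puts the tips 19 mm below the TCP, as stated. Now descending to about 25 mm above the cap.

Emit:
{"fn": "move_arm", "kwargs": {
  "series": [
    [0,0,0.08,0,0,0],
    [0,0,0.22,0,0,0],
    [0,0,0.38,0,0,0],
    [0,0,0.5,0,0,0],
    [0,0,0.58,0,0,0],
    [0,0,0.62,0,0,0],
    [0,0,0.634,0,0,0],
    [0,0,0.634,0,0,0],
    [0,0,0.634,0,0,0],
    [0,0,0.634,0,0,0]
  ]
}}

```text
time: 2.75
ee_pos: [0.5155, -0.2154, 0.1242]
tcp_rot: [3.141, -0.002, -0.0]
wrist_force: [-0.3, -0.8, 0.5]
gripper_width: 0.002
finger_force: 0.0
```

Run:
```python
from h import *
go((.515,-.215,.123))
s=vision.grab_frame("scene");p=sensors.get_state()["ee_pos"]
uv=s["K"]@(s["R"]@(p-[0,0,.035])+s["t"]); u,v=(uv[:2]/uv[2]).astype(int)
save("tip2.png",s,(u-60,v-50,u+60,v+50),5)
```

```text
t 2.75 pos [ 0.5155 -0.2154  0.1242] rot [ 3.1409e+00 -1.5000e-03 -2.0000e-04] F [-0.3 -0.8  0.5] w 0.002
(0.515, -0.215, 0.123) -> [-0.0026 -0.0019  0.0058]
```

View pics/tip2.png

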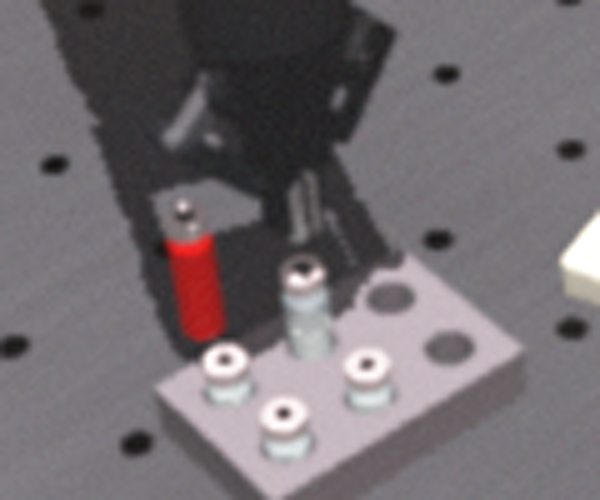

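The tips, at (303,240), are directly over the tall cap at (303,268), about 25 mm clear and off the red vial. Holding.

Emit:
{"fn": "move_arm", "kwargs": {
  "series": [
    [0,0,0,0,0,0],
    [0,0,0,0,0,0],
    [0,0,0,0,0,0],
    [0,0,0,0,0,0],
    [0,0,0,0,0,0],
    [0,0,0,0,0,0],
    [0,0,0,0,0,0],
    [0,0,0,0,0,0],
    [0,0,0,0,0,0],
    [0,0,0,0,0,0],
    [0,0,0,0,0,0],
    [0,0,0,0,0,0],
    [0,0,0,0,0,0],
    [0,0,0,0,0,0],
    [0,0,0,0,0,0],
    [0,0,0,0,0,0],
    [0,0,0,0,0,0],
    [0,0,0,0,0,0],
    [0,0,0,0,0,0],
    [0,0,0,0,0,0]
  ]
}}

```text
time: 4.8
ee_pos: [0.515, -0.2151, 0.1232]
tcp_rot: [3.142, -0.0, -0.0]
wrist_force: [-0.1, 0.6, -0.8]
gripper_width: 0.003
finger_force: 0.0
```

Emit:
{"fn": "move_arm", "kwargs": {
  "series": [
    [0,0,0,0,0,0],
    [0,0,0,0,0,0],
    [0,0,0,0,0,0],
    [0,0,0,0,0,0],
    [0,0,0,0,0,0],
    [0,0,0,0,0,0],
    [0,0,-0.08,0,0,0],
    [0,0,-0.22,0,0,0],
    [0,0,-0.38,0,0,0],
    [0,0,-0.5,0,0,0],
    [0,0,-0.55,0,0,0],
    [0,0,-0.55,0,0,0]
  ]
}}

```text
time: 6.0
ee_pos: [0.5157, -0.2153, 0.2344]
tcp_rot: [3.14, -0.003, -0.0]
wrist_force: [0.6, -0.4, -0.2]
gripper_width: -0.0
finger_force: 0.0
```

Run:
```python
from h import *
go((.6035,.1805,.233))
```

```text
t 6.0 pos [ 0.5157 -0.2153  0.2344] rot [ 3.1405e+00 -2.5000e-03 -1.0000e-04] F [ 0.6 -0.4 -0.2] w -0.0
(0.6035, 0.1805, 0.233) -> [ 0.4389 -1.9792  0.0061]
```

Emit:
{"fn": "move_arm", "kwargs": {
  "series": [
    [0.02,-0.09,0,0,0,0],
    [0.06,-0.27,0,0,0,0],
    [0.11,-0.49,0,0,0,0],
    [0.16,-0.71,0,0,0,0],
    [0.2,-0.9,0,0,0,0],
    [0.221,-0.988,0,0,0,0]
  ]
}}

```text
time: 6.6
ee_pos: [0.5586, -0.0145, 0.2313]
tcp_rot: [-3.141, 0.003, 0.002]
wrist_force: [-0.7, -0.2, 0.3]
gripper_width: 0.003
finger_force: 0.0
```

Emit:
{"fn": "move_arm", "kwargs": {
  "series": [
    [0.04,-0.18,0,0,0,0],
    [0.09,-0.4,0,0,0,0],
    [0.14,-0.62,0,0,0,0],
    [0.18,-0.82,0,0,0,0],
    [0.21,-0.94,0,0,0,0],
    [0.221,-0.988,0,0,0,0],
    [0.221,-0.988,0,0,0,0],
    [0.221,-0.988,0,0,0,0],
    [0.221,-0.988,0,0,0,0]
  ]
}}

```text
time: 7.5
ee_pos: [0.6031, 0.1786, 0.2328]
tcp_rot: [3.141, 0.001, -0.002]
wrist_force: [-0.5, -0.3, -0.4]
gripper_width: -0.003
finger_force: 0.0
```

Run:
```python
from h import *
go((.6035,.1805,.094))
```

```text
t 7.5 pos [0.6031 0.1786 0.2328] rot [ 3.1411e+00  1.0000e-03 -1.5000e-03] F [-0.5 -0.3 -0.4] w -0.003
(0.6035, 0.1805, 0.094) -> [ 0.0027 -0.0096  0.6941]
```

Emit:
{"fn": "move_arm", "kwargs": {
  "series": [
    [0,0,0,0,0,0],
    [0,0,0.08,0,0,0],
    [0,0,0.22,0,0,0],
    [0,0,0.38,0,0,0],
    [0,0,0.52,0,0,0],
    [0,0,0.61,0,0,0],
    [0,0,0.66,0,0,0],
    [0,0,0.685,0,0,0],
    [0,0,0.695,0,0,0],
    [0,0,0.695,0,0,0],
    [0,0,0.695,0,0,0],
    [0,0,0.695,0,0,0]
  ]
}}

```text
time: 8.7
ee_pos: [0.604, 0.1803, 0.0951]
tcp_rot: [-3.141, -0.001, -0.0]
wrist_force: [0.0, 0.3, 0.3]
gripper_width: -0.004
finger_force: 0.0
```

Run:
```python
from h import *
go((.6035,.1805,.094))
s=vision.grab_frame("scene");p=sensors.get_state()["ee_pos"]
uv=s["K"]@(s["R"]@(p-[0,0,.035])+s["t"]); u,v=(uv[:2]/uv[2]).astype(int)
save("tip3.png",s,(u-60,v-50,u+60,v+50),5)
```

```text
t 8.7 pos [0.604  0.1803 0.0951] rot [-3.1412e+00 -1.5000e-03 -1.0000e-04] F [0.  0.3 0.3] w -0.004
(0.6035, 0.1805, 0.094) -> [-0.0024 -0.001   0.0056]
```

View pics/tip3.png

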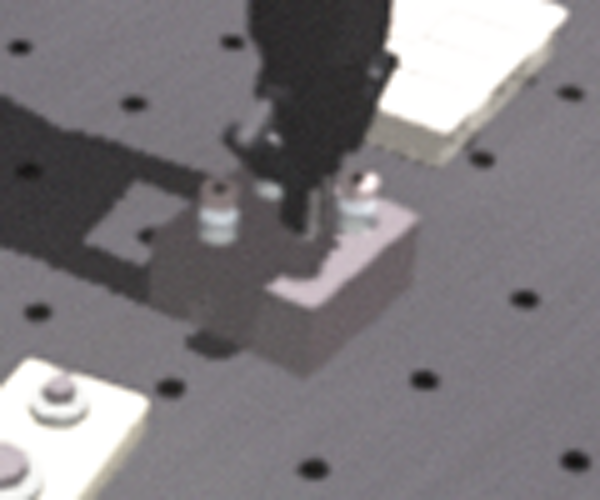

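The tips, at (308,235), are over the rack's free corner, where the hole is in shadow at about (300,265). The neighbouring caps at (220,195) and (358,190) are clear. Holding, then rising.

Emit:
{"fn": "move_arm", "kwargs": {
  "series": [
    [0,0,0,0,0,0],
    [0,0,0,0,0,0],
    [0,0,0,0,0,0],
    [0,0,0,0,0,0],
    [0,0,0,0,0,0],
    [0,0,0,0,0,0],
    [0,0,0,0,0,0],
    [0,0,0,0,0,0],
    [0,0,0,0,0,0],
    [0,0,0,0,0,0],
    [0,0,0,0,0,0],
    [0,0,0,0,0,0],
    [0,0,0,0,0,0],
    [0,0,0,0,0,0],
    [0,0,0,0,0,0],
    [0,0,0,0,0,0],
    [0,0,0,0,0,0],
    [0,0,0,0,0,0],
    [0,0,0,0,0,0],
    [0,0,0,0,0,0]
  ]
}}

```text
time: 10.75
ee_pos: [0.6035, 0.1801, 0.0942]
tcp_rot: [-3.142, -0.0, -0.0]
wrist_force: [-0.1, -1.3, 0.2]
gripper_width: -0.003
finger_force: 0.0
```

Emit:
{"fn": "move_arm", "kwargs": {
  "series": [
    [0,0,0,0,0,0],
    [0,0,0,0,0,0],
    [0,0,0,0,0,0],
    [0,0,0,0,0,0],
    [0,0,0,0,0,0],
    [0,0,0,0,0,0],
    [0,0,-0.08,0,0,0],
    [0,0,-0.22,0,0,0],
    [0,0,-0.38,0,0,0],
    [0,0,-0.5,0,0,0],
    [0,0,-0.53,0,0,0],
    [0,0,-0.53,0,0,0]
  ]
}}

```text
time: 11.95
ee_pos: [0.6041, 0.1803, 0.202]
tcp_rot: [-3.141, -0.003, -0.0]
wrist_force: [-0.3, 1.0, -0.2]
gripper_width: 0.001
finger_force: 0.0
```

Run:
```python
from h import *
go((.585,-.045,.2))
```

```text
t 11.95 pos [0.6041 0.1803 0.202 ] rot [-3.1408e+00 -2.9000e-03 -1.0000e-04] F [-0.3  1.  -0.2] w 0.001
(0.585, -0.045, 0.2) -> [-0.0954  1.1266  0.0087]
```

Emit:
{"fn": "move_arm", "kwargs": {
  "series": [
    [-0.01,0.08,0,0,0,0],
    [-0.02,0.24,0,0,0,0],
    [-0.04,0.46,0,0,0,0],
    [-0.05,0.6,0,0,0,0]
  ]
}}

```text
time: 12.35
ee_pos: [0.5915, 0.0572, 0.1983]
tcp_rot: [3.141, 0.004, -0.001]
wrist_force: [0.4, -0.9, -0.2]
gripper_width: -0.001
finger_force: 0.0
```

Emit:
{"fn": "move_arm", "kwargs": {
  "series": [
    [-0.015,0.19,0,0,0,0],
    [-0.03,0.36,0,0,0,0],
    [-0.04,0.48,0,0,0,0],
    [-0.0425,0.527,0,0,0,0],
    [-0.0425,0.527,0,0,0,0],
    [-0.0425,0.527,0,0,0,0],
    [-0.0425,0.527,0.08,0,0,0],
    [-0.0425,0.527,0.22,0,0,0],
    [-0.0425,0.527,0.38,0,0,0],
    [-0.0425,0.527,0.5,0,0,0],
    [-0.0425,0.527,0.58,0,0,0],
    [-0.0425,0.527,0.62,0,0,0],
    [-0.0425,0.527,0.62,0,0,0],
    [-0.0425,0.527,0.62,0,0,0],
    [-0.0425,0.527,0.62,0,0,0]
  ]
}}

```text
time: 13.85
ee_pos: [0.5858, -0.0453, 0.0774]
tcp_rot: [3.141, -0.002, -0.0]
wrist_force: [-0.1, -0.4, -0.4]
gripper_width: -0.001
finger_force: 0.0
```

Run:
```python
from h import *
go((.585,-.045,.076),(.585,-.045,.057))
s=vision.grab_frame("scene");p=sensors.get_state()["ee_pos"]
uv=s["K"]@(s["R"]@(p-[0,0,.025])+s["t"]); u,v=(uv[:2]/uv[2]).astype(int)
save("tip4.png",s,(u-50,v-40,u+50,v+40),6)
```

```text
t 13.85 pos [ 0.5858 -0.0453  0.0774] rot [ 3.1414e+00 -2.1000e-03 -1.0000e-04] F [-0.1 -0.4 -0.4] w -0.001
(0.585, -0.045, 0.076) -> [-0.0042 -0.0014  0.0071]
(0.585, -0.045, 0.057) -> [-0.0044 -0.0014  0.1021]
```

View pics/tip4.png

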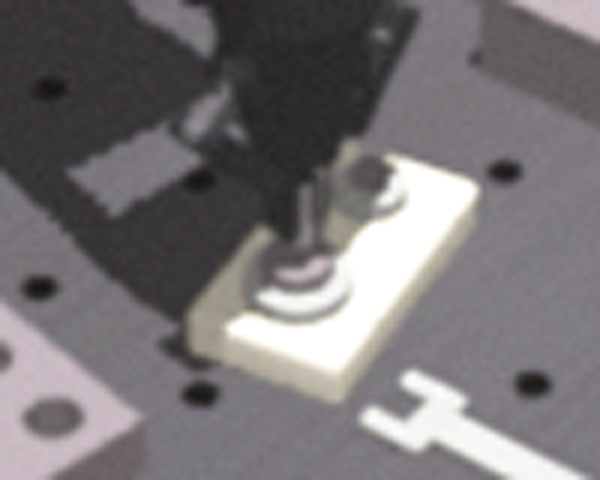

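The tips, at (308,250), are just above the larger button at (300,270), and the small button at (370,175) is clear. Pressing in small steps and watching the force.

Emit:
{"fn": "move_arm", "kwargs": {
  "series": [
    [0,0,0.02,0,0,0],
    [0,0,0.04,0,0,0],
    [0,0,0.06,0,0,0],
    [0,0,0.07,0,0,0],
    [0,0,0.07,0,0,0],
    [0,0,0.07,0,0,0]
  ]
}}

```text
time: 14.5
ee_pos: [0.585, -0.0453, 0.0623]
tcp_rot: [3.142, -0.0, -0.0]
wrist_force: [-0.9, -0.9, 3.4]
gripper_width: -0.0
finger_force: 1.7
```

Emit:
{"fn": "move_arm", "kwargs": {
  "series": [
    [0,0,0.01,0,0,0],
    [0,0,0.02,0,0,0],
    [0,0,0.02,0,0,0],
    [0,0,0.02,0,0,0]
  ]
}}

```text
time: 14.9
ee_pos: [0.5851, -0.0453, 0.0596]
tcp_rot: [3.141, -0.0, -0.0]
wrist_force: [-4.3, 0.0, 16.9]
gripper_width: -0.0
finger_force: 8.5
```

Emit:
{"fn": "move_arm", "kwargs": {
  "series": [
    [0,0,0.004,0,0,0],
    [0,0,0.004,0,0,0],
    [0,0,0.004,0,0,0]
  ]
}}

```text
time: 15.2
ee_pos: [0.5851, -0.0453, 0.0595]
tcp_rot: [3.141, -0.001, -0.0]
wrist_force: [-6.7, -0.6, 23.9]
gripper_width: -0.0
finger_force: 11.9
```

Run:
```python
from h import *
import pickle
go()
f=pickle.load(open("f0.pkl","rb"))["top"];W=cloud(f)
P=W[183:213,312:345].reshape(-1,3);r=np.hypot(P[:,0]-.585,P[:,1]+.045)
for a,b in((0,.008),(.008,.013),(.013,.017),(.018,.022),(.022,.027),(.03,.036)): print(a,b,np.nanpercentile(P[(r>=a)&(r<b),2],[25,50,75]).round(4))
```

```text
t 15.2 pos [ 0.5851 -0.0453  0.0595] rot [ 3.1415e+00 -6.0000e-04 -1.0000e-04] F [-6.7 -0.6 23.9] w -0.0
0 0.008 [0.046  0.048  0.0504]
0.008 0.013 [0.0467 0.0479 0.0489]
0.013 0.017 [0.0387 0.0448 0.0484]
0.018 0.022 [0.0362 0.0377 0.0392]
0.022 0.027 [0.0255 0.0279 0.036 ]
0.03 0.036 [0.0242 0.0259 0.0272]
```

The stop is hard: 24 N at the same height, with the tip at 0.0405 m, still above the 0.037 m housing. The button is fully down. Letting go and drawing clear.

Emit:
{"fn": "move_arm", "kwargs": {
  "series": [
    [0,0,-0.02,0,0,0],
    [0,0,-0.06,0,0,0],
    [0,0,-0.14,0,0,0],
    [0,0,-0.3,0,0,0],
    [0,0,-0.48,0,0,0],
    [0,0,-0.65,0,0,0],
    [0,0,-0.75,0,0,0],
    [0,0,-0.8,0,0,0],
    [0,0,-0.8,0,0,0],
    [0,0,-0.8,0,0,0],
    [0,0,-0.8,0,0,0],
    [0,0,-0.8,0,0,0]
  ]
}}

```text
time: 16.4
ee_pos: [0.5842, -0.0452, 0.2161]
tcp_rot: [-3.141, 0.002, -0.0]
wrist_force: [-0.3, -0.4, -0.1]
gripper_width: 0.002
finger_force: 0.0
```

Run:
```python
from h import *
go(); save("end.png",vision.grab_frame("scene"),(150,120,420,330),2.8)
```

```text
t 16.4 pos [ 0.5842 -0.0452  0.2161] rot [-3.1414e+00  2.5000e-03 -1.0000e-04] F [-0.3 -0.4 -0.1] w 0.002
```

View pics/end.png

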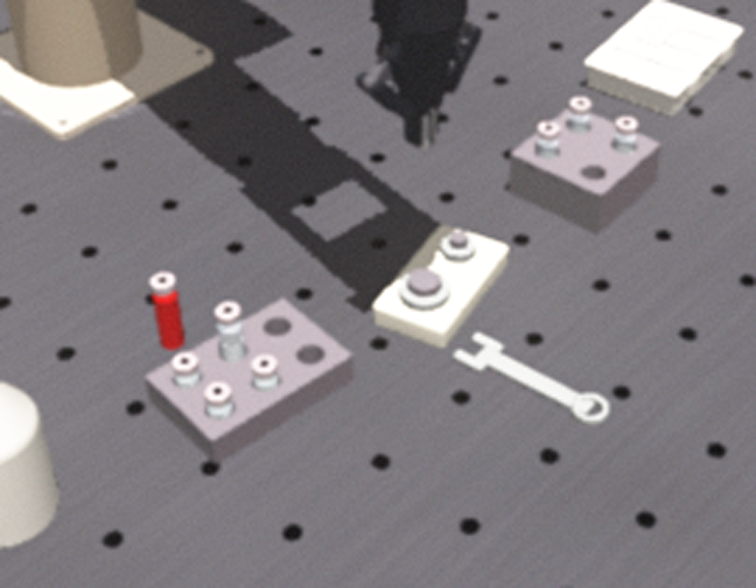

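The larger button is up again at (423,283), the gripper is clear at (425,140), and everything else stands where it was.

```bash
python3 -c "
from rig import order
print(order.sign_off())"
```

```text
the job is handed in; nothing more can be done
None
```

I pointed at the tall vial and then the free place for over two seconds each, pressed the larger button fully down and let it go, drew clear, and handed the job in at about 16.5 s; nothing else looked moved in the final picture.

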